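# Press an inlay tile flush against its stop in the glue-up jig

### The job

Take the wooden stop bar from its stand, plug it fully home into the rectangular socket of the plywood glue-up jig and let go of it. Then pick up the aluminium spacer, stand it upright down in the gap between the rail and the mosaic tile at the rail's notch, the only place wide enough, and with it push the tile over until its whole edge sits flush against the stop bar. Finish while still gripping the spacer and keeping a light steady push on the tile through it, touching neither tile nor stop with the fingers, and leave the pot, the brush cup and the glue jar where they stand.

Things in the scene. Friction and masses are not known exactly. Their poses are not given: they have to be found in the camera images.
- jig: Plywood board, 170 (its x) x 200 (its y) x 24 mm thick, fixed flat on the table; origin at the centre of its underside. From above, along its y axis: the rail on the -y side, the loose tile in the middle, the empty socket for the stop bar on the +y side.
- jig_hole0 (a point): Centre of the mouth of the socket in the jig's top face, 65 mm along +y from the jig's centre, 24 mm above the table. The socket is 42 mm (jig x) by 18 mm (jig y), 18 mm deep (1 mm clearance on each side of the plug). Same axes as the jig.
- rail: Aluminium rail fixed on the jig's -y side, same axes, 120 (x) x 36 (y) x 20 mm high; origin at its underside's centre, on the jig's top. Its +y face (y = 18 mm) looks at the tile; in its middle is a notch 44 mm long (x), 16 deep (back at y = 2 mm), open above. Gap to the tile: in the notch 19-23 mm at first, 26 with the tile flush; elsewhere never over 10 mm. Its x on the jig varies by 25 mm.
- tile: Black lacquer tile with shell mosaic on top, 90 (x) x 70 (y) x 14 mm thick, about 0.15 kg, lying loose on the jig between rail and socket, nearly square to the jig; origin at the centre of its underside. It starts 3 to 7 mm away from where the stop bar's face will be; it slides easily.
- stop: Loose wooden stop bar, 0.1 kg, parked upright in its stand: head 80 (x) x 18 (y) x 45 mm high, centred under it a plug 40 (x) x 16 (y) x 16 mm long. Origin at the centre of the plug's lower end, z up: the head spans z = 16 to 61 mm. Either way round fits. Home, the head rests on the jig. Grip the head's upper part across its 18 mm: the tile, 14 mm high, will lie close beside it.
- stop_stand: Dark wooden block, 90 (x) x 50 (y) x 24 mm high, fixed on the table, with a loose 47 x 23 mm hole in the middle of its top in which the stop bar is parked (same axes as the stop bar, about); origin at the centre of its underside.
- spacer: Plain aluminium block standing loose on the table on its small end, 36 (x) x 14 (y, its thickness) x 75 mm tall, about 0.1 kg; origin at the centre of its underside. It goes into the notch with its x along the rail's x, foot on the jig or just above. Grip its upper part across the 14 mm: rail (20 mm high) and tile (14 mm high) then pass under the fingers.
- pot: Bystander: black lacquer pot with mosaic, diameter 84 mm, 130 mm high, standing loose at the table's far left; origin at the centre of its underside.
- brush_cup: Bystander: dark metal cup with brushes, diameter 64 mm, 85 mm high (brushes reach 175 mm), loose at the far right; origin at the centre of its underside.
- glue_jar: Bystander: small amber glass jar with white cap, diameter 56 mm, 60 mm high, loose at the near left; origin at the centre of its underside.
Mind the look-alikes: they are no part of the job. Leave any blue or turquoise look-alike of the spacer alone.

How it is judged (in metres and radians):
On the way, in this order (a step that is already met when the one before it is completed fails the run):
1. the stop bar is plugged fully home in the jig's socket and let go (z of stop in the frame of jig_hole0 below -0.0125 m and horizontal distance between stop and jig_hole0 below 0.004 m and angle between the x axis of stop and the x axis of jig, either way round below 0.1 rad and angle between stop's own z axis and vertical below 0.08 rad and contact force between the fingers and stop below 0.3 N), for 0.2 s.
2. the spacer stands upright in the gap at the rail's notch (x of spacer in the frame of rail between -0.008 and 0.008 m and y of spacer in the frame of rail between 0.004 and 0.029 m and z of spacer in the frame of rail between -0.004 and 0.009 m and angle between spacer's own z axis and vertical below 0.15 rad), for 0.1 s.
At the end, for the whole second after the job is handed in: Stop bar home (12.5 mm in, within 4 mm, 0.1 rad); spacer gripped, upright in the notch (within 8 mm, foot under 9 mm up, tilt under 0.15 rad); tile flat, square to the stop within 0.03 rad, spacer on tile and tile on stop each over 2 N; fingers touch neither tile nor stop (all of step 2 and z of stop in the frame of jig_hole0 below -0.0125 m and horizontal distance between stop and jig_hole0 below 0.004 m and angle between the x axis of stop and the x axis of jig, either way round below 0.1 rad and angle between stop's own z axis and vertical below 0.08 rad and angle between the y axis of tile and the y axis of stop, either way round below 0.03 rad and angle between tile's own z axis and vertical below 0.04 rad and z of tile in the frame of jig between 0.02 and 0.027 m and contact force between tile and stop above 2 N and contact force between spacer and tile above 2 N and contact force between the fingers and spacer above 3 N and contact force between each of the arm, the fingers and tile below 0.5 N and contact force between the fingers and stop below 0.5 N and linear speed of tile below 0.02 m/s); the arm keeps its last pose, push and grip.
It fails at once if a bystander is moved more than 30 mm (distance of any of pot, brush_cup, glue_jar from where it was at the start of the episode above 0.03 m).
It also fails if it takes over 59 s, if anything falls off the work surface, if the arm or the gripper's body presses on something with over 40 N, if the wrist force passes 120 N, or if a joint passes its speed limit or range.

### The arm

A 6-joint arm with a two-finger parallel gripper is mounted at the origin on the work surface. World frame = base frame: x ahead of the robot, y to its left, z up, the work surface at z = 0. Lengths are in mm, angles in degrees, forces in N, time in s.
With the tool pointing down it reaches from about 300 to 850 mm from the base axis. Payload 4.2 kg.
Tool frame: the origin (TCP) lies midway between the tips of the shut fingers; the grasp point (between the pads) lies 19 mm behind it (pinch_z is the distance from the TCP to the grasp point, in mm); z points along the fingers, y is the line along which they close (so a half turn about z gives the same grasp; the last joint's range is limited). The gripper opens to 91 mm and grips with 3 to 60 N. Pads are 32 mm wide; open, the fingers measure 118 mm over their backs; the gripper's body (76 mm by 178 mm) begins 60 mm behind the grasp point.
Start: joints at [-68.87, 18.312, 89.639, -0, 72.044, -1.146], TCP at [217.974, -532.1, 213.976] pointing down, gripper open.
Joint ranges: [-177.97, 177.97], [-48.28, 115.42], [12.27, 149.76], [-77.06, 257.06], [2.81, 150.46], [-146.56, 146.56]. Speed limits (degrees/s): [147.25, 147.25, 180, 180, 180, 180].

### API

Orientations are given as [roll, pitch, yaw] about the fixed x, y, z axes, in that order (R = Rz(yaw) Ry(pitch) Rx(roll)).
In Python, from workcell import * gives the robot as it stands.
- The arm moves only by the tool step_arm, never from a script. Its argument "steps" is a list of rows, each a list of 7 numbers: the turn, a rotation vector about the tool's x, y, z in degrees, then the shift along the tool's x, y, z in mm, then the opening, from 0 (shut) to 1 (fully open). In form: [[rx, ry, rz, x, y, z, hand], ...]. A call has exactly 8 rows; each row shifts and turns the commanded pose from where the row before left it, along the tool's axes as they then stand; what a row does not reach is not made up. A row lasts 1/8 s, in which the tool goes at most 62.5 mm and 10.7 degrees, less where a joint would pass 70% of its speed; a pose out of reach is approached as far as the arm can. A call is refused whole if a number of a shift passes 62.5 or a number of a turn 10.7, either way. A call with a gripper value outside its range is refused whole. The fingers move at their own pace and stop on an object; "force" is the grip in N (left out, the last holds). Time passes only in rows, so rows that do not move let the fingers close, or fill a call up. It gives the time, the measured TCP pose, the force, the opening and the grip force at its end, in the units of the state.
- state(): the state, without advancing time (a new reading comes with each control period).
- grab_frame(name): name is "scene" or "top" or "wrist"; returns a dict with "image" (384x512x3 uint8, blue, green, red), "fovy" (degrees; the focal length in pixels is half the picture's height over the tangent of half this angle, whatever the lens; pixels are square), "cx", "cy" (the principal point, pixels), "origin" and "rotation" of the camera in the world; the wrist camera has in their place "tool_from_camera" (4x4, takes a point from camera to tool coordinates, whose origin is the TCP and whose axes are the flange's). Camera axes: x right, y down, z forward; pixel columns grow to the right and rows downward; lengths in mm; the calibration is good to about 2 mm. The wrist camera is an equidistant fisheye: a pixel r from the principal point sees the ray r / f radians off the axis. A picture is of the moment at which its call begins: read the wrist's pose just before it. There is no depth.
- job_done(): hands the job in; it is judged then, once.
The state is a dict: "time_s": time; "qpos": joint angles; "qvel": joint speeds; "effort": joint torques, N m; "ee_pos": TCP position; "ee_rot": TCP orientation; "force": force on the tool from outside, world axes, zero at the start; "torque": the same for the moment, N m; "gripper_width": finger opening in mm; "gripper_force": force on a finger pad.
Only numpy, scipy, OpenCV 4.12 (cv2) and the standard library are available. Lean on these libraries where they do the work, as an engineer would, in place of code of your own. Each camera call takes 0.05 s, during which the arm holds its last target. There are 200 camera calls.

## Working session

There is one attempt and no reset: what is moved stays moved. The work goes in short steps, Python scripts to look and compute and a tool call to move; the robot and the scene stay as the last step left them, time stands still between calls to the robot, and variables do not carry over. Pictures are saved under pics/ and viewed, at most 10 in all, crops included, and the job is handed in when it is done.

Besides the shell and the picture viewer there is one more tool, called after ">>>" by a JSON object that holds its "method" and its "body". step_arm: Moves the arm, as the interface text tells. Its arguments: {"type":"object","properties":{"steps":{"type":"array","items":{"type":"array","items":{"type":"number"}}},"force":{"type":"number"}},"required":["steps"]}

```bash
mkdir -p pics
cat > h.py <<'E'
from workcell import *
import numpy as np, cv2
def shot(n,fn):
    f=grab_frame(n); cv2.imwrite('pics/'+fn+'.png',f['image']); 
    np.save('pics/'+fn+'.npy',f,allow_pickle=True); return f
def load(fn): return np.load('pics/'+fn+'.npy',allow_pickle=True).item()
def ray(f,p,z):
    p=np.atleast_2d(np.array(p,float)); F=192/np.tan(np.radians(f['fovy'])/2)
    d=np.c_[(p[:,0]-f['cx'])/F,(p[:,1]-f['cy'])/F,np.ones(len(p))]@np.array(f['rotation']).T
    o=np.array(f['origin']); return o+d*((z-o[2])/d[:,2])[:,None]
def proj(f,P):
    P=np.atleast_2d(np.array(P,float)); F=192/np.tan(np.radians(f['fovy'])/2)
    c=(P-np.array(f['origin']))@np.array(f['rotation']); return np.c_[c[:,0]/c[:,2]*F+f['cx'],c[:,1]/c[:,2]*F+f['cy']]
E
python3 - <<'E'
from h import *
for n in ('top','scene'):
    f=shot(n,n+'0'); print(n,f['fovy'],f['cx'],f['cy'],f['origin'],f['rotation'])
s=state();print(s)
E
```

```text
top 47.303064965786795 257.9214118064895 199.07631607506084 [ 387.21250307   46.83343581 1271.71081593] [-173.59901224   -0.34093333  -89.23644452]
scene 46.72694686703241 251.9779144166254 197.93195783606774 [1391.41070841  299.02565149  901.95806634] [-133.69164847   -1.06212302  108.4456674 ]
{'time_s': 0.1, 'qpos': array([-6.88705414e+01,  1.83498380e+01,  8.96981030e+01, -1.72516840e-03,
        7.20447410e+01, -1.14542027e+00]), 'qvel': array([ 9.82592773e-02, -4.42500675e-02, -9.17491823e-02, -9.42403683e-03,
       -4.45209728e-02,  3.96111825e-05]), 'effort': array([-2.76004830e-04, -4.13335133e+01, -2.32509702e+01,  7.28664966e-02,
        4.21606237e-02, -5.72906083e-05]), 'ee_pos': array([ 217.79058731, -531.67906249,  213.19461095]), 'ee_rot': array([-1.79907304e+02, -2.12755026e-04,  2.22754118e+01]), 'force': array([ 0.17600422, -0.13111506, -0.02250723]), 'torque': array([-0.02061819, -0.01550249, -0.00667479]), 'gripper_force': 0.0, 'gripper_width': 91.60204647856798}
```

View pics/top0.png

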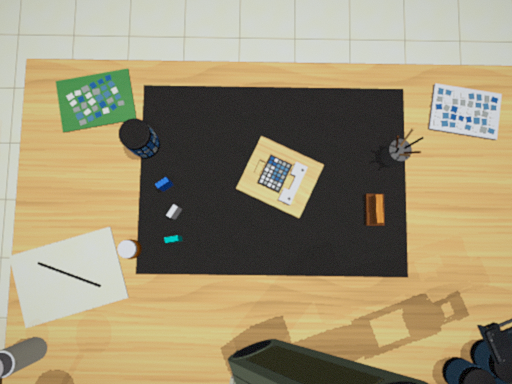

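View pics/scene0.png

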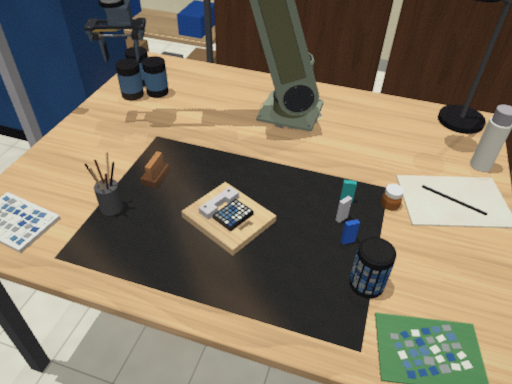

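The top view shows the jig at (280,177) with its rail on the right (291,184), the tile at (275,173) and the socket outline at the left (258,168). The stop in its stand is at (375,210). The grey spacer is at (174,212), between the blue block (163,184) and the turquoise one (172,239).

Run:
```python
import re
s=open('h.py').read().replace("import numpy as np, cv2","import numpy as np, cv2\nfrom scipy.spatial.transform import Rotation as Ro")
s=s.replace("np.array(f['rotation'])","M(f)")
s=s.replace("def load","def M(f): return Ro.from_euler('xyz',f['rotation'],degrees=True).as_matrix()\ndef load")
s+='''
def wshot(fn):
    st=state(); f=grab_frame('wrist'); f['ee_pos']=st['ee_pos'];f['ee_rot']=st['ee_rot']
    cv2.imwrite('pics/'+fn+'.png',f['image']); np.save('pics/'+fn+'.npy',f,allow_pickle=True); return f
def wcam(f):
    T=np.eye(4);T[:3,:3]=Ro.from_euler('xyz',f['ee_rot'],degrees=True).as_matrix();T[:3,3]=f['ee_pos']
    return T@np.array(f['tool_from_camera'])
def wray(f,p,z):
    p=np.atleast_2d(np.array(p,float)); F=192/np.tan(np.radians(f['fovy'])/2)
    u=p-[f['cx'],f['cy']]; r=np.linalg.norm(u,axis=1)+1e-9; th=r/F
    d=np.c_[u*(np.sin(th)/r)[:,None],np.cos(th)]; T=wcam(f); d=d@T[:3,:3].T; o=T[:3,3]
    return o+d*((z-o[2])/d[:,2])[:,None]
def wproj(f,P):
    P=np.atleast_2d(np.array(P,float)); F=192/np.tan(np.radians(f['fovy'])/2); T=wcam(f)
    c=(P-T[:3,3])@T[:3,:3]; q=np.linalg.norm(c[:,:2],axis=1)+1e-9; th=np.arctan2(q,c[:,2])
    return c[:,:2]*(F*th/q)[:,None]+[f['cx'],f['cy']]
'''
open('h.py','w').write(s)
from h import *
t=load('top0');sc=load('scene0')
print(M(t))
for n,p,z in (('jig',(280,177),24),('stop',(375,209),60),('stand',(375,210),24),('spacer',(174,211),75),('blue',(163,183),75),('turq',(172,238),75),('pot',(137,135),130),('jar',(128,248),60),('cup',(400,149),85)):
    P=ray(t,p,z)[0]; print(n,P.round(0),proj(sc,P).round(0))
im=t['image']; h=cv2.cvtColor(im,cv2.COLOR_BGR2HSV)
# jig contour
m=cv2.inRange(h,(10,30,120),(35,200,255)); 
for c in cv2.findContours(m,0,1)[0]:
    if 500<cv2.contourArea(c)<8000:
        (x,y),_,_=r=cv2.minAreaRect(c)
        if 140<x<400 and 90<y<270: b=cv2.boxPoints(r); print(r,ray(t,b,24).round(1).tolist())
f=wshot('w0'); print(f['fovy'],f['cx'],f['cy'],f['tool_from_camera'])
```

```text
[[ 0.01332593 -0.99366891  0.11155497]
 [-0.9998935  -0.01390641 -0.00442707]
 [ 0.00595037 -0.11148409 -0.9937484 ]]
jig [592. -21.  24.] [[228. 213.]]
stop [ 500. -284.   60.] [[156. 162.]]
stand [ 501. -294.   24.] [[154. 171.]]
spacer [486. 271.  75.] [[342. 198.]]
blue [562. 304.  75.] [[350. 221.]]
turq [412. 273.  75.] [[348. 182.]]
pot [682. 366. 130.] [[372. 247.]]
jar [383. 396.  60.] [[392. 189.]]
cup [ 665. -349.   85.] [[104. 186.]]
65.70646984690485 255.24760981713735 193.70613360868407 [[-1.00495380e-03 -9.54481250e-01 -2.98269230e-01  8.51548229e+01]
 [ 9.99999337e-01 -7.91683230e-04 -8.35843275e-04  8.77480020e-01]
 [ 5.61661986e-04 -2.98269873e-01  9.54481413e-01 -1.70661003e+02]
 [ 0.00000000e+00  0.00000000e+00  0.00000000e+00  1.00000000e+00]]
```

>>> {"method": "step_arm", "body": {"steps": [[0, 0, 7.4, 0, 0, 0, 1], [0, 0, 7.4, 0, 0, 0, 1], [0, 0, 7.4, 0, 0, 0, 1], [0, 0, 0, 42, -37, 0, 1], [0, 0, 0, 42, -37, 0, 1], [0, 0, 0, 42, -37, 0, 1], [0, 0, 0, 42, -37, 0, 1], [0, 0, 0, 42, -37, 0, 1]]}}

```text
time_s: 1.15
ee_pos: [428.8, -345.4, 213.8]
ee_rot: [-180.0, 0.0, 0.1]
force: [0.3, 0.3, -0.2]
gripper_width: 91.1
gripper_force: 0.0
```

>>> {"method": "step_arm", "body": {"steps": [[0, 0, 0, 24, -21, 0, 1], [0, 0, 0, 24, -21, 0, 1], [0, 0, 0, 24, -21, 0, 1], [0, 0, 0, 0, 0, 0, 1], [0, 0, 0, 0, 0, 0, 1], [0, 0, 0, 0, 0, 0, 1], [0, 0, 0, 0, 0, 0, 1], [0, 0, 0, 0, 0, 0, 1]]}}

```text
time_s: 2.15
ee_pos: [499.3, -284.2, 214.1]
ee_rot: [180.0, -0.0, 0.0]
force: [-0.6, -0.5, 0.8]
gripper_width: 91.2
gripper_force: 0.0
```

Run:
```python
from h import *
f=wshot('w1'); print(f['ee_pos'],f['ee_rot'],wcam(f)[:3,3])
print(wproj(f,[[500,-288,85],[592,-21,24]]))
cv2.imwrite('pics/w1b.png',cv2.resize(f['image'],(800,600),interpolation=2))
```

```text
[ 499.26567909 -284.15214501  214.05433521] [ 1.79988922e+02 -3.82691980e-03  2.61355296e-02] [ 584.71269986 -284.74559059  384.71962827]
[[258.41260234 185.52341929]
 [ 64.65886788 111.00118983]]
```

View pics/w1b.png

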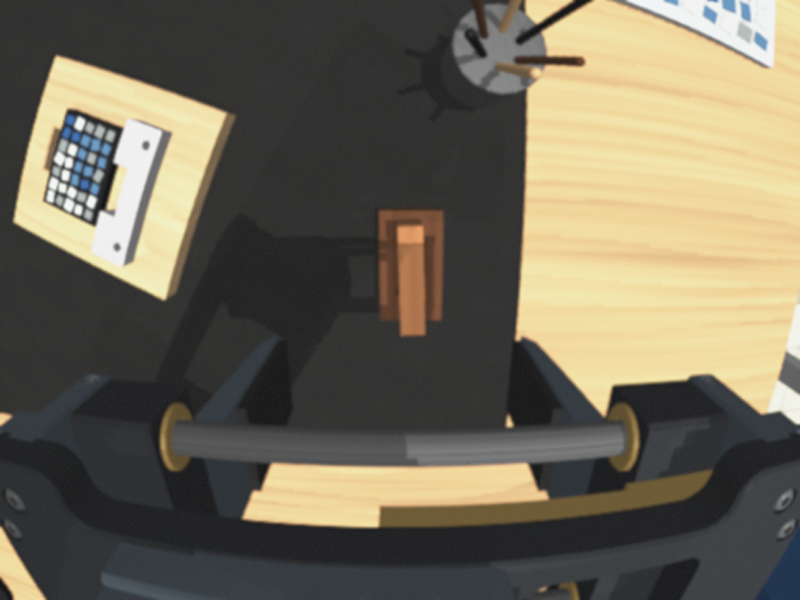

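The fisheye view at 800x600 shows the stop's top face at about (398–425, 243–335), with its lit end face just above. The stand spans (378–443, 210–320). The jig, rail and tile are on the left, with the notch at about (120,188).

Run:
```python
from h import *
f=load('w1'); im=f['image']
h=cv2.cvtColor(im,cv2.COLOR_BGR2HSV)
for y in (140,150,158,165,180,200,212,216): print(y,im[y,240:286:3].tolist()[:16:2], )
v=h[:,:,2]
print('V row180',v[180,236:290].tolist()); print('V col263',v[130:222,263].tolist())
```

```text
140 [[40, 40, 42], [57, 81, 122], [50, 70, 104], [50, 70, 101], [47, 67, 98], [59, 82, 123], [55, 77, 115], [57, 78, 116]]
150 [[40, 40, 42], [56, 78, 115], [42, 56, 81], [103, 154, 223], [100, 151, 221], [92, 138, 207], [53, 73, 110], [61, 84, 125]]
158 [[38, 39, 39], [44, 61, 88], [42, 57, 84], [72, 107, 158], [78, 116, 170], [70, 104, 153], [46, 63, 93], [60, 80, 118]]
165 [[40, 41, 41], [47, 63, 93], [44, 60, 86], [79, 117, 174], [77, 115, 170], [71, 107, 158], [45, 62, 92], [62, 80, 117]]
180 [[41, 42, 43], [62, 86, 130], [44, 59, 85], [84, 125, 183], [78, 116, 171], [75, 113, 168], [45, 63, 92], [60, 78, 113]]
200 [[48, 48, 48], [46, 65, 94], [43, 60, 87], [82, 122, 181], [78, 116, 170], [77, 115, 170], [52, 71, 106], [57, 71, 99]]
212 [[50, 52, 52], [51, 52, 52], [52, 53, 52], [81, 120, 178], [77, 116, 171], [77, 116, 171], [53, 54, 54], [52, 53, 53]]
216 [[52, 53, 54], [53, 54, 54], [50, 51, 52], [50, 56, 60], [52, 54, 57], [50, 51, 53], [51, 54, 53], [50, 51, 52]]
V row180 [53, 52, 51, 48, 43, 51, 81, 111, 126, 131, 130, 119, 105, 96, 92, 89, 85, 83, 101, 137, 170, 181, 183, 183, 182, 179, 176, 172, 171, 169, 171, 174, 176, 177, 168, 141, 103, 85, 87, 89, 92, 106, 121, 129, 131, 129, 113, 85, 57, 53, 52, 51, 53, 52]
V col263 [52, 48, 54, 63, 86, 111, 120, 121, 120, 112, 98, 90, 93, 112, 152, 191, 211, 216, 217, 219, 221, 221, 221, 222, 218, 198, 171, 165, 168, 170, 172, 172, 173, 174, 174, 173, 174, 174, 173, 174, 173, 173, 173, 172, 172, 173, 173, 173, 172, 173, 172, 173, 172, 173, 173, 173, 174, 173, 173, 174, 174, 174, 174, 173, 174, 174, 174, 173, 173, 172, 173, 173, 173, 174, 173, 173, 173, 174, 174, 173, 174, 174, 174, 160, 125, 83, 58, 53, 54, 52, 54, 52]
```

```bash
cat >> h.py <<'E'
def planerect(cnt,f,z,fn=None):
    P=(fn or wray)(f,cnt.reshape(-1,2),z)[:,:2].astype(np.float32); return cv2.minAreaRect(P)
E
python3 - <<'E'
from h import *
f=load('w1'); im=cv2.GaussianBlur(f['image'],(3,3),0).repeat(1,0)
v=f['image'][:,:,2].astype(float)
# row-wise edges of top face
L=[];R=[]
for y in range(160,210):
    r=v[y]; i=np.arange(248,262); k=[j for j in i if r[j]<130<=r[j+1]]; 
    if k: L.append((k[-1]+(130-r[k[-1]])/(r[k[-1]+1]-r[k[-1]]),y))
    i=np.arange(264,282); k=[j for j in i if r[j]>=130>r[j+1]]
    if k: R.append((k[0]+(r[k[0]]-130)/(r[k[0]]-r[k[0]+1]),y))
for z in (69,):
  A=wray(f,L,z);B=wray(f,R,z)
  for n,C in (('L',A),('R',B)):
    p=np.polyfit(C[:,0],C[:,1],1); print(n,'slope deg',np.degrees(np.arctan(p[0])),'y at x=490',np.polyval(p,490),'rms',np.std(C[:,1]-np.polyval(p,C[:,0])))
  # ends: far +x edge (between 221 and 172) ~ row 155.4; near edge V=115
  for c in (258,263,268):
    col=v[:,c]; a=[j for j in range(150,162) if col[j]>=196>col[j+1]]; b=[j for j in range(205,222) if col[j]>=112>col[j+1]]
    print(wray(f,[(c,a[0]+(col[a[0]]-196)/(col[a[0]]-col[a[0]+1])),(c,b[0]+(col[b[0]]-112)/(col[b[0]]-col[b[0]+1]))],z).round(1).tolist())
# jig
h=cv2.cvtColor(f['image'],cv2.COLOR_BGR2HSV)
m=cv2.inRange(h,(10,40,170),(30,160,255)); m[:,160:]=0;m[200:]=0
c=max(cv2.findContours(m,0,1)[0],key=cv2.contourArea); hull=cv2.convexHull(c)
print('jig',planerect(hull,f,24))
ap=cv2.approxPolyDP(c,4,True).reshape(-1,2); print(ap.tolist()); print(wray(f,ap,24).round(0).tolist())
E
```

```text
L slope deg 1.4030149355553976 y at x=490 -284.55223326826587 rms 0.20266518845508072
R slope deg 1.7305207335623154 y at x=490 -302.52581958822157 rms 0.17403048592802325
[[529.7, -287.7, 69.0], [461.2, -287.8, 69.0]]
[[529.5, -293.0, 69.0], [461.4, -293.5, 69.0]]
[[529.3, -298.4, 69.0], [461.5, -299.2, 69.0]]
jig ((594.475341796875, -20.574462890625), (201.8366241455078, 171.4493865966797), 65.41685485839844)
[[36, 36], [9, 141], [105, 191], [144, 72]]
[[712.0, 34.0, 24.0], [559.0, 105.0, 24.0], [476.0, -76.0, 24.0], [630.0, -147.0, 24.0]]
```

>>> {"method": "step_arm", "body": {"steps": [[0, 0, -1.5, 1.7, 9.1, 24, 1], [0, 0, 0, 0, 0, 24, 1], [0, 0, 0, 0, 0, 24, 1], [0, 0, 0, 0, 0, 24, 1], [0, 0, 0, 0, 0, 24, 1], [0, 0, 0, 0, 0, 24, 1], [0, 0, 0, 0, 0, 16, 1], [0, 0, 0, 0, 0, 8, 1]]}}

```text
time_s: 3.2
ee_pos: [501.2, -292.8, 45.2]
ee_rot: [-180.0, 0.0, 1.6]
force: [-0.9, 0.5, 0.8]
gripper_width: 91.3
gripper_force: 0.0
```

>>> {"method": "step_arm", "body": {"steps": [[0, 0, 0, 0, 0, 0, 0.15], [0, 0, 0, 0, 0, 0, 0.15], [0, 0, 0, 0, 0, 0, 0.1], [0, 0, 0, 0, 0, 0, 0.1], [0, 0, 0, 0, 0, 0, 0.1], [0, 0, 0, 0, 0, 0, 0.1], [0, 0, 0, 0, 0, 0, 0.1], [0, 0, 0, 0, 0, 0, 0.1]], "force": 25}}

```text
time_s: 4.2
ee_pos: [501.4, -292.8, 45.9]
ee_rot: [180.0, 0.0, 1.6]
force: [1.4, 0.5, 0.6]
gripper_width: 17.5
gripper_force: 25.0
```

>>> {"method": "step_arm", "body": {"steps": [[0, 0, 0, 0, 0, -15, 0.1], [0, 0, 0, 0, 0, -35, 0.1], [0, 0, 0, 0, 0, -45, 0.1], [0, 0, 0, 0, 0, -45, 0.1], [0, 0, 0, 0, 0, -30, 0.1], [0, 0, 0, 4, -40, 0, 0.1], [0, 0, 0, 4, -45, 0, 0.1], [0, 0, 0, 3, -50, 0, 0.1]]}}

```text
time_s: 5.2
ee_pos: [508.6, -156.5, 217.0]
ee_rot: [180.0, -0.1, 1.5]
force: [1.0, 0.6, -1.3]
gripper_width: 17.6
gripper_force: 25.0
```

>>> {"method": "step_arm", "body": {"steps": [[0, 0, 0, 3, -50, 0, 0.1], [0, 0, 0, 3, -50, 0, 0.1], [0, 0, 0, 0, -50, 0, 0.1], [0, 0, 0, 0, -50, 0, 0.1], [0, 0, 8.7, 0, 0, 0, 0.1], [0, 0, 8.7, 0, 0, 0, 0.1], [0, 0, 8.8, 0, 0, 0, 0.1], [0, 0, 0, 0, 0, 0, 0.1]]}}

```text
time_s: 6.2
ee_pos: [509.0, 42.6, 216.7]
ee_rot: [-180.0, -0.0, -24.5]
force: [0.4, -0.1, -1.9]
gripper_width: 18.0
gripper_force: 25.0
```

>>> {"method": "step_arm", "body": {"steps": [[0, 0, 0, 0, 0, 0, 0.1], [0, 0, 0, 0, 0, 0, 0.1], [0, 0, 0, 0, 0, 0, 0.1], [0, 0, 0, 0, 0, 0, 0.1], [0, 0, 0, 0, 0, 0, 0.1], [0, 0, 0, 0, 0, 0, 0.1], [0, 0, 0, 0, 0, 0, 0.1], [0, 0, 0, 0, 0, 0, 0.1]]}}

```text
time_s: 7.2
ee_pos: [509.1, 42.5, 215.9]
ee_rot: [180.0, -0.0, -24.6]
force: [0.5, -0.5, -0.6]
gripper_width: 17.7
gripper_force: 25.0
```

Run:
```python
from h import *
f=wshot('w2'); print(f['ee_pos'],f['ee_rot'],wcam(f)[:3,3]); shot('top','top1')
cv2.imwrite('pics/w2b.png',cv2.resize(f['image'],(800,600),interpolation=2))
```

```text
[509.13731172  42.50783264 215.92848401] [ 1.79994065e+02 -2.36282473e-03 -2.46202267e+01] [586.89049227   6.54744237 386.59160935]
```

View pics/w2b.png

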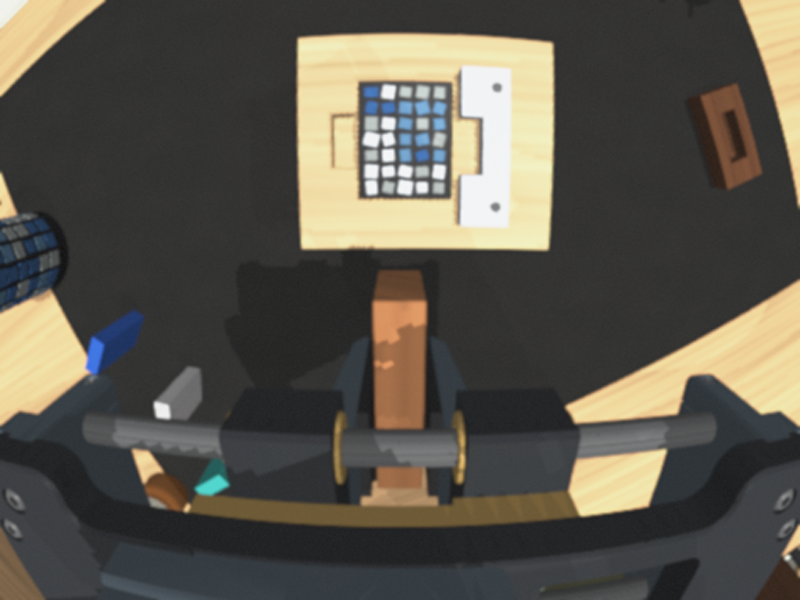

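The stop is held straight. The jig's top face spans about (298–553, 36–250) px at 800x600. The socket outline is at (332–358, 115–167), the tile at (359–451, 82–198) and the rail at (459–511, 67–227), with the notch at rows 119–175.

```bash
cat >> h.py <<'E'
def edge(f,g,p0,p1,z,frac=(.1,.9),half=5,n=25):
    """steepest-gradient points near segment p0-p1 (px), returned in the world at height z"""
    p0,p1=np.array(p0,float),np.array(p1,float); d=(p1-p0)/np.linalg.norm(p1-p0); nn=np.array([-d[1],d[0]]); out=[]
    t=np.arange(-half,half+.01,.25)
    for s in np.linspace(*frac,n):
        q=p0+(p1-p0)*s+nn*t[:,None]
        pr=cv2.remap(g,q[:,0].astype(np.float32)[None],q[:,1].astype(np.float32)[None],1)[0].astype(float)
        pr=cv2.GaussianBlur(pr[None],(9,1),1.5)[0]; gr=abs(np.gradient(pr)); k=gr[2:-2].argmax()+2
        if gr[k]>1.5: out.append(q[k])
    return wray(f,out,z)[:,:2] if out else np.zeros((0,2))
def fit(P):
    P=P.astype(np.float32)
    vx,vy,x,y=cv2.fitLine(P,cv2.DIST_HUBER,0,.01,.01).ravel(); a=np.degrees(np.arctan2(vy,vx)); return np.array([vx,vy]),np.array([x,y]),a
E
python3 - <<'E'
from h import *
f=load('w2'); g=cv2.cvtColor(f['image'],cv2.COLOR_BGR2GRAY); k=1/1.5625
def E(n,a,b,z,**kw):
    P=edge(f,g,np.array(a)*k,np.array(b)*k,z,**kw); v,c,an=fit(P)
    # to jig-ish frame: u along -24.6, w along 65.4 relative to (594.5,-20.6)
    th=np.radians(-24.6); ex=np.array([np.cos(th),np.sin(th)]); ey=np.array([-ex[1],ex[0]])
    r=(P-[594.5,-20.6]); print(n,'ang',round((float(an)+24.6+45)%90-45,2),'u',np.median(r@ex).round(1),'w',np.median(r@ey).round(1),len(P))
E('jig +y',(299,38),(301,249),24); E('jig -y',(553,42),(549,249),24)
E('jig +x',(299,38),(553,42),24); E('jig -x',(301,249),(549,249),24)
E('sock +y',(333,116),(333,166),24,half=3); E('sock +x',(333,115),(357,115),24,half=3); E('sock -x',(333,168),(357,168),24,half=3)
E('rail -y',(512,70),(509,226),44,half=3); E('rail +y a',(461,68),(460,116),44,half=3); E('rail +y b',(458,178),(458,224),44,half=3)
E('rail +x',(462,67),(511,70),44,half=3); E('rail -x',(459,223),(509,228),44,half=3)
E('notch +x',(462,118),(480,119),44,half=3); E('notch -x',(462,175),(480,175),44,half=3); E('notch back',(482,120),(481,174),44,half=3)
E('tile +y',(360,83),(360,197),38,half=3); E('tile -y',(451,83),(449,198),38,half=3)
E('tile +x',(360,82),(450,82),38,half=3); E('tile -x',(360,198),(448,199),38,half=3)
# held stop: sides of the top face
z=f['ee_pos'][2]+23
E('stop R',(426,310),(425,400),z,half=4);E('stop L',(373,310),(377,400),z,half=4)
E('stop end',(374,300),(425,302),z,half=4)
print('tcp', (f['ee_pos'][:2]-[594.5,-20.6])@np.array([[np.cos(np.radians(-24.6)),-np.sin(np.radians(-24.6))],[np.sin(np.radians(-24.6)),np.cos(np.radians(-24.6))]]))
E
```

```text
jig +y ang 0.09 u -1.8 w 100.7 25
jig -y ang 0.14 u -1.0 w -100.8 25
jig +x ang 0.08 u 85.1 w 0.3 25
jig -x ang -0.04 u -86.0 w 0.8 25
sock +y ang -0.65 u -1.0 w 71.5 25
sock +x ang -6.79 u 17.9 w 62.6 25
sock -x ang -11.32 u -23.5 w 58.7 11
rail -y ang 0.16 u 21.6 w -60.6 7
rail +y a ang -0.03 u 34.6 w -23.4 25
rail +y b ang -0.14 u -46.8 w -23.7 25
rail +x ang -0.8 u 55.7 w -42.8 25
rail -x ang 1.87 u -65.4 w -29.5 5
notch +x ang -0.92 u 16.6 w -31.2 25
notch -x ang 3.76 u -26.9 w -31.5 25
notch back ang 0.49 u -6.1 w -39.4 25
tile +y ang 0.63 u -1.5 w 51.9 25
tile -y ang -0.38 u -1.7 w -17.3 25
tile +x ang -0.18 u 43.6 w 16.8 25
tile -x ang -0.85 u -45.5 w 17.6 25
stop R ang 0.07 u -83.4 w 12.5 25
stop L ang 0.03 u -83.4 w 30.5 25
stop end ang -0.32 u -63.6 w 21.3 25
tcp [-103.88541712   21.84507269]
```

>>> {"method": "step_arm", "body": {"steps": [[0, 0, 0, 20.7, -8.6, 0, 0.1], [0, 0, 0, 20.7, -8.7, 0, 0.1], [0, 0, 0, 20.7, -8.7, 0, 0.1], [0, 0, 0, 20.6, -8.6, 0, 0.1], [0, 0, 0, 20.6, -8.6, 0, 0.1], [0, 0, 0, 0, 0, 40, 0.1], [0, 0, 0, 0, 0, 40, 0.1], [0, 0, 0, 0, 0, 40, 0.1]]}}

```text
time_s: 8.3
ee_pos: [621.1, 38.7, 94.7]
ee_rot: [-180.0, -0.0, -24.6]
force: [0.0, -0.3, -1.6]
gripper_width: 17.9
gripper_force: 25.0
```

>>> {"method": "step_arm", "body": {"steps": [[0, 0, 0, 0, 0, 20, 0.1], [0, 0, 0, 0, 0, 5, 0.1], [0, 0, 0, 0, 0, 0, 0.1], [0, 0, 0, 0, 0, 0, 0.1], [0, 0, 0, 0, 0, 0, 0.1], [0, 0, 0, 0, 0, 0, 0.1], [0, 0, 0, 0, 0, 0, 0.1], [0, 0, 0, 0, 0, 0, 0.1]]}}

```text
time_s: 9.3
ee_pos: [621.1, 38.7, 71.0]
ee_rot: [180.0, -0.0, -24.6]
force: [-0.2, 0.3, -0.7]
gripper_width: 17.8
gripper_force: 25.0
```

Run:
```python
from h import *
f=wshot('w3'); print(f['ee_pos'],f['ee_rot'],wcam(f)[:3,3])
cv2.imwrite('pics/w3b.png',cv2.resize(f['image'][:300,60:460],(800,600),interpolation=2))
```

```text
[621.07091338  38.71590945  70.99560362] [ 1.79998949e+02 -8.16248993e-03 -2.46258385e+01] [698.79881754   2.74189746 241.66732535]
```

View pics/w3b.png

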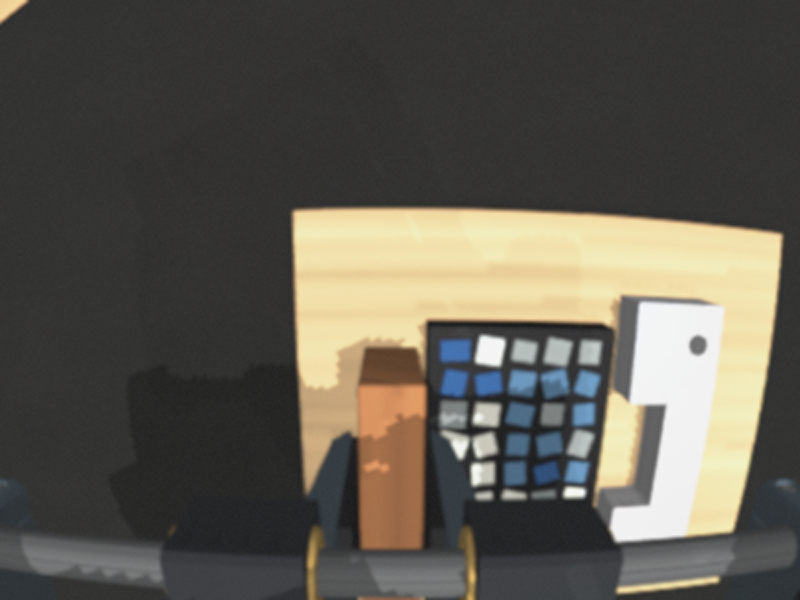

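The plug hovers over the socket, left of the tile. The crop shows the jig's +y edge at x≈296 and its +x edge at y≈212, which I'll use to refine the alignment.

Run:
```python
from h import *
f=load('w3'); g=cv2.cvtColor(f['image'],cv2.COLOR_BGR2GRAY)
th=np.radians(-24.6); ex=np.array([np.cos(th),np.sin(th)]); ey=np.array([-ex[1],ex[0]])
def E(n,a,b,z,**kw):
    c=lambda p:(60+p[0]/2,p[1]/2)
    P=edge(f,g,c(a),c(b),z,**kw); v,_,an=fit(P); r=P-f['ee_pos'][:2]
    print(n,'ang',round((float(an)+24.6+45)%90-45,2),'u',np.median(r@ex).round(2),'w',np.median(r@ey).round(2),len(P))
E('jig +y',(293,212),(304,480),24); E('jig +x',(293,210),(780,234),24)
E('jig -y',(782,236),(736,530),24)
E('tile +x',(430,322),(608,327),38); E('tile -y',(612,330),(598,490),38)
E('rail +x',(640,298),(720,305),44,half=3)
z=f['ee_pos'][2]+23
E('stop L',(359,388),(359,530),z,half=3);E('stop R',(425,388),(425,410),z,half=3);E('stop end',(361,384),(423,384),z,half=3)
E('stop end bottom',(366,349),(416,349),z-45,half=3)
```

```text
jig +y ang -0.02 u 34.08 w 35.53 25
jig +x ang -0.0 u 85.25 w -54.27 25
jig -y ang 0.17 u 19.06 w -165.61 25
tile +x ang -0.1 u 46.73 w -45.79 25
tile -y ang 1.87 u 12.87 w -81.84 25
rail +x ang -0.77 u 55.97 w -105.64 25
stop L ang -0.01 u 19.11 w 8.72 25
stop R ang 0.95 u 36.3 w -9.36 25
stop end ang 0.19 u 40.29 w -0.7 25
stop end bottom ang -0.47 u 39.7 w -0.49 25
```

>>> {"method": "step_arm", "body": {"steps": [[0, 0, 0, 0, 0, 4, 0.1], [0, 0, 0, 0, 0, 3, 0.1], [0, 0, 0, 0, 0, 2, 0.1], [0, 0, 0, 0, 0, 2, 0.1], [0, 0, 0, 0, 0, 2, 0.1], [0, 0, 0, 0, 0, 1, 0.1], [0, 0, 0, 0, 0, 0, 0.1], [0, 0, 0, 0, 0, 0, 0.1]]}}

```text
time_s: 10.35
ee_pos: [621.1, 38.7, 57.0]
ee_rot: [-180.0, -0.0, -24.6]
force: [-0.3, -0.5, -1.3]
gripper_width: 17.8
gripper_force: 25.0
```

Plug end is at z≈19, already inside the mouth with no contact force.

>>> {"method": "step_arm", "body": {"steps": [[0, 0, 0, 0, 0, 2, 0.1], [0, 0, 0, 0, 0, 2, 0.1], [0, 0, 0, 0, 0, 2, 0.1], [0, 0, 0, 0, 0, 2, 0.1], [0, 0, 0, 0, 0, 2, 0.1], [0, 0, 0, 0, 0, 1, 0.1], [0, 0, 0, 0, 0, 0, 0.1], [0, 0, 0, 0, 0, 0, 0.1]]}}

```text
time_s: 11.35
ee_pos: [621.1, 38.8, 46.0]
ee_rot: [-180.0, -0.0, -24.6]
force: [0.4, 0.6, -1.1]
gripper_width: 17.7
gripper_force: 25.0
```

>>> {"method": "step_arm", "body": {"steps": [[0, 0, 0, 0, 0, 1, 0.1], [0, 0, 0, 0, 0, 0, 0.1], [0, 0, 0, 0, 0, 0, 0.5], [0, 0, 0, 0, 0, 0, 0.5], [0, 0, 0, 0, 0, 0, 0.5], [0, 0, 0, 0, 0, 0, 0.5], [0, 0, 0, 0, 0, -20, 0.5], [0, 0, 0, 0, 0, -30, 0.5]]}}

```text
time_s: 12.35
ee_pos: [620.2, 38.7, 94.4]
ee_rot: [179.9, 0.1, -24.6]
force: [0.3, -0.1, 0.3]
gripper_width: 45.4
gripper_force: 0.0
```

>>> {"method": "step_arm", "body": {"steps": [[0, 0, 0, 0, 0, -40, 0.5], [0, 0, 0, 0, 0, -40, 0.5], [0, 0, 0, 0, 0, -40, 0.5], [0, 0, 0, -30, 0, 0, 0.5], [0, 0, 0, -30, 0, 0, 0.5], [0, 0, 0, -20, 0, 0, 0.5], [0, 0, 0, 0, 0, 0, 0.5], [0, 0, 0, 0, 0, 0, 0.5]]}}

```text
time_s: 13.35
ee_pos: [549.1, 71.9, 215.0]
ee_rot: [-180.0, -0.1, -24.6]
force: [-0.2, 0.3, -0.8]
gripper_width: 45.4
gripper_force: 0.0
```

Run:
```python
from h import *
f=wshot('w4'); print(f['ee_pos'],f['ee_rot'],wcam(f)[:3,3])
cv2.imwrite('pics/w4b.png',cv2.resize(f['image'][:,:],(800,600),interpolation=2))
```

```text
[549.11493964  71.90003657 215.0462168 ] [-1.79986628e+02 -5.81423235e-02 -2.46253824e+01] [626.68978293  35.94967787 385.7917239 ]
```

View pics/w4b.png

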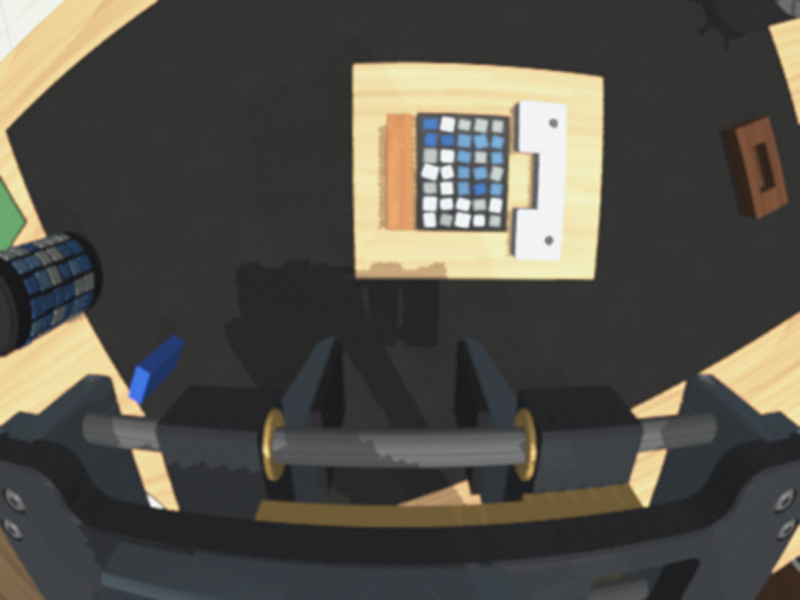

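The stop sits upright and home in the socket at (387–413, 113–230). The rail is at (514–566, 102–259), with its notch at rows 152–209. Next I'll refine the rail and notch position and get the spacer's coarse yaw.

Run:
```python
from h import *
f=load('w4'); g=cv2.cvtColor(f['image'],cv2.COLOR_BGR2GRAY); k=1/1.5625
th=np.radians(-24.6); ex=np.array([np.cos(th),np.sin(th)]); ey=np.array([-ex[1],ex[0]])
def E(n,a,b,z,**kw):
    P=edge(f,g,np.array(a)*k,np.array(b)*k,z,**kw); v,_,an=fit(P); r=P-[594.5,-20.6]
    print(n,'ang',round((float(an)+24.6+45)%90-45,2),'u',np.median(r@ex).round(2),'w',np.median(r@ey).round(2),len(P))
E('jig +y',(353,66),(356,276),24); E('jig -y',(603,76),(595,277),24); E('jig +x',(354,65),(602,76),24); E('jig -x',(356,278),(594,279),24)
E('rail +x',(519,102),(565,105),44,half=2.5); E('rail -x',(514,256),(561,260),44,half=2.5)
E('notch +x',(520,152),(536,153),44,half=2.5); E('notch -x',(518,209),(535,209),44,half=2.5)
E('rail +ya',(519,103),(517,150),44,half=2.5); E('rail +yb',(515,211),(513,254),44,half=2.5);E('notch back',(538,155),(536,207),44,half=3);E('rail -y',(567,106),(562,258),44,half=3)
E('tile -y',(510,122),(506,230),38,half=3);E('tile +y',(418,116),(418,228),38,half=3)
E('stop -y',(413,116),(413,228),69,half=3);E('stop +y',(389,116),(388,228),69,half=3);E('stop +x',(389,113),(412,114),69,half=3);E('stop -x',(389,231),(412,231),69,half=3)
t=load('top0'); im=t['image'][195:230,155:195].copy(); h=cv2.cvtColor(im,cv2.COLOR_BGR2HSV)
for lo,hi,n in ((100,256,'all'),(205,256,'bright')):
    m=((h[:,:,2]>=lo)&(h[:,:,1]<60)).astype(np.uint8); c=cv2.findNonZero(m).reshape(-1,2)+[155,195]
    print(n,len(c),planerect(c,t,75,ray), c.mean(0))
print(h[8:26,8:30,2])
```

```text
jig +y ang -0.03 u -0.64 w 100.65 25
jig -y ang 0.0 u 1.0 w -100.76 25
jig +x ang -0.04 u 85.26 w 3.61 25
jig -x ang -0.23 u -85.92 w 3.26 25
rail +x ang 0.45 u 55.55 w -41.54 25
rail -x ang 23.39 u -65.59 w -26.89 1
notch +x ang -6.18 u 16.89 w -30.99 25
notch -x ang 4.26 u -26.76 w -31.2 25
rail +ya ang 0.09 u 34.89 w -23.08 25
rail +yb ang 0.22 u -45.32 w -23.13 25
notch back ang -0.8 u -5.44 w -39.26 25
rail -y ang -0.03 u -1.12 w -60.54 9
tile -y ang -0.49 u -2.86 w -16.97 25
tile +y ang 4.73 u -1.45 w 52.14 25
stop -y ang 0.22 u -0.83 w 53.5 25
stop +y ang -0.38 u -5.92 w 72.8 21
stop +x ang -0.63 u 39.5 w 63.66 25
stop -x ang 0.83 u -40.62 w 63.76 25
all 120 ((483.98895263671875, 272.93975830078125), (26.831296920776367, 38.3507080078125), 57.99573516845703) [172.73333333 211.21666667]
bright 56 ((486.81396484375, 277.4742126464844), (11.503950119018555, 33.78619384765625), 58.10938262939453) [171.5 210.5]
[[ 47  49  35  45  47  41  42  42  40  39  59  58  44  37  35  45  45  42
   46  45  41  43]
 [ 43  42  49  40  44  49  43  44  44  96 164 154  97  54  34  40  40  39
   45 
[... 801 characters left out ...]
1 105  94  98 102 100  74  45
   41  38  45  40]
 [ 42  42  65 169 222 228 227 225 221 187 125  98  99 104 101  87  59  43
   44  46  50  44]
 [ 43  35  67 174 216 224 231 228 206 148 103 100 102 105  96  69  44  39
   47  41  46  40]
 [ 39  42  39  74 144 192 223 223 173 108  99 104 104  99  73  46  46  40
   42  38  45  45]
 [ 43  41  42  32  43  87 176 177 124 101 103 105 104  91  54  45  38  39
   43  48  47  45]
 [ 44  48  45  38  27  28  58  67  61  85  95 100  92  71  48  43  45  41
   43  46  41  44]
 [ 43  41  45  44  37  37  30  29  36  42  62  69  64  45  39  46  50  39
   45  46  46  45]
 [ 44  45  43  49  44  45  45  37  39  41  47  42  44  39  45  41  45  44
   47  42  41  44]]
```

>>> {"method": "step_arm", "body": {"steps": [[0, 0, 0, -28, -32, 0, 0.5], [0, 0, 0, -28, -32, 0, 0.5], [0, 0, 0, -28, -32, 0, 0.5], [0, 0, 0, -28, -32, 0, 0.5], [0, 0, 0, -28, -31, 0, 0.5], [0, 0, -10.5, 0, 0, 0, 0.5], [0, 0, -10.5, 0, 0, 0, 0.5], [0, 0, -10.5, 0, 0, 0, 0.5]]}}

```text
time_s: 14.4
ee_pos: [488.2, 275.1, 214.5]
ee_rot: [180.0, 0.0, 7.2]
force: [0.3, 0.8, -0.1]
gripper_width: 45.4
gripper_force: 0.0
```

>>> {"method": "step_arm", "body": {"steps": [[0, 0, -10.5, 0, 0, 0, 0.5], [0, 0, -10.5, 0, 0, 0, 0.5], [0, 0, -10.5, 0, 0, 0, 0.5], [0, 0, -10.5, 0, 0, 0, 0.5], [0, 0, -10.5, 0, 0, 0, 0.5], [0, 0, -10.5, 0, 0, 0, 0.5], [0, 0, -10.5, 0, 0, 0, 0.5], [0, 0, -10.5, 0, 0, 0, 0.5]]}}

```text
time_s: 15.4
ee_pos: [488.3, 274.9, 214.6]
ee_rot: [180.0, 0.0, 91.2]
force: [0.5, 0.4, -0.3]
gripper_width: 45.3
gripper_force: 0.0
```

>>> {"method": "step_arm", "body": {"steps": [[0, 0, -10.5, 0, 0, 0, 0.5], [0, 0, -10.5, 0, 0, 0, 0.5], [0, 0, -10.5, 0, 0, 0, 0.5], [0, 0, -10.5, 0, 0, 0, 0.5], [0, 0, -10.5, 0, 0, 0, 0.5], [0, 0, -4.6, 0, 0, 0, 0.5], [0, 0, 0, 0, 0, 0, 0.5], [0, 0, 0, 0, 0, 0, 0.5]]}}

```text
time_s: 16.4
ee_pos: [487.8, 274.9, 214.7]
ee_rot: [-180.0, 0.0, 147.9]
force: [-0.5, -0.9, -0.8]
gripper_width: 45.5
gripper_force: 0.0
```

Run:
```python
from h import *
f=wshot('w5'); print(f['ee_pos'],f['ee_rot'],wcam(f)[:3,3],state()['qpos'])
cv2.imwrite('pics/w5b.png',cv2.resize(f['image'],(800,600),interpolation=2))
```

```text
[487.75362811 274.90623573 214.72168083] [-1.79990271e+02  4.05194319e-03  1.47888293e+02] [416.6503333  319.33221723 385.37532968] [ 2.82392460e+01  1.69161239e+01  9.15627283e+01 -7.49073899e-03
  7.15256017e+01 -2.96641938e+01]
```

View pics/w5b.png

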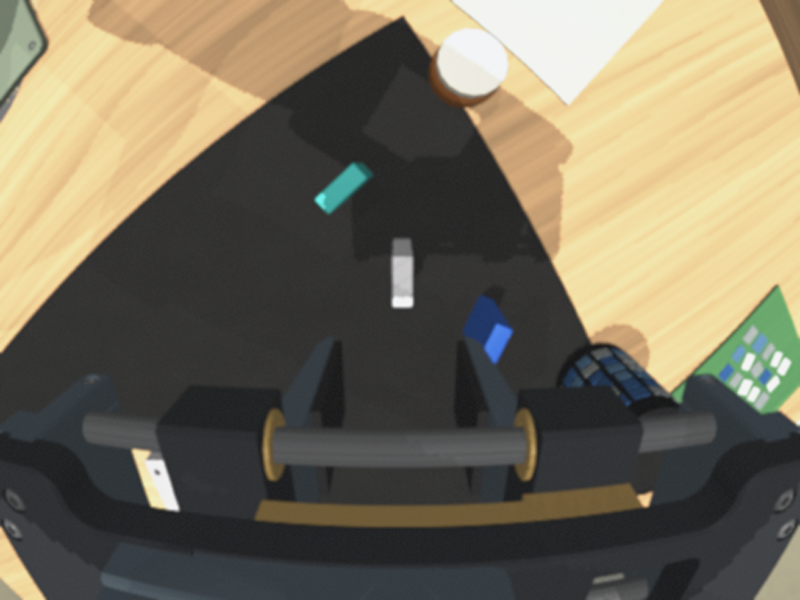

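The spacer's top face is at (391–413, 255–307), well lined up with the tool and clear of the turquoise (343,188) and blue (488,328) blocks.

Run:
```python
from h import *
f=load('w5'); g=cv2.cvtColor(f['image'],cv2.COLOR_BGR2GRAY); k=1/1.5625
th=np.radians(f['ee_rot'][2]); ex=np.array([np.cos(th),np.sin(th)]); ty=np.array([ex[1],-ex[0]])
def E(n,a,b,z,**kw):
    P=edge(f,g,np.array(a)*k,np.array(b)*k,z,**kw); v,_,an=fit(P); r=P-f['ee_pos'][:2]
    print(n,'ang',round((float(an)-f['ee_rot'][2]+45)%90-45,2),'tx',np.median(r@ex).round(2),'ty',np.median(r@ty).round(2),len(P))
E('L',(391,257),(391,305),75,half=3);E('R',(413,257),(413,305),75,half=3);E('far',(393,255),(412,255),75,half=3);E('near',(393,308),(412,308),75,half=3)
print(g[150:202,257])
```

```text
L ang -0.3 tx 3.04 ty -5.5 25
R ang 0.08 tx 3.03 ty 8.88 25
far ang -1.87 tx 20.79 ty 2.13 25
near ang -0.05 tx -15.68 ty 2.18 25
[ 43  49  73  98 111 116 116 117 117 118 118 116 117 137 172 194 199 198
 198 198 200 201 202 201 201 201 200 200 199 197 197 199 201 199 195 189
 187 184 184 195 221 238 242 243 244 237 183 101  54  49  49  50]
```

>>> {"method": "step_arm", "body": {"steps": [[0, 0, 0, 2.5, 1.7, 20, 0.5], [0, 0, 0, 0, 0, 25, 0.5], [0, 0, 0, 0, 0, 25, 0.5], [0, 0, 0, 0, 0, 25, 0.5], [0, 0, 0, 0, 0, 25, 0.5], [0, 0, 0, 0, 0, 25, 0.5], [0, 0, 0, 0, 0, 16, 0.5], [0, 0, 0, 0, 0, 9.5, 0.5]]}}

```text
time_s: 17.45
ee_pos: [486.1, 277.7, 43.8]
ee_rot: [-180.0, -0.0, 148.0]
force: [0.8, 0.6, -0.2]
gripper_width: 45.7
gripper_force: 0.0
```

>>> {"method": "step_arm", "body": {"steps": [[0, 0, 0, 0, 0, 0, 0.5], [0, 0, 0, 0, 0, 0, 0.3], [0, 0, 0, 0, 0, 0, 0.2], [0, 0, 0, 0, 0, 0, 0.1], [0, 0, 0, 0, 0, 0, 0.05], [0, 0, 0, 0, 0, 0, 0.05], [0, 0, 0, 0, 0, 0, 0.05], [0, 0, 0, 0, 0, 0, 0.05]], "force": 40}}

```text
time_s: 18.45
ee_pos: [486.3, 277.8, 44.8]
ee_rot: [180.0, 0.0, 148.0]
force: [-0.6, -0.8, 4.4]
gripper_width: 13.9
gripper_force: 40.0
```

>>> {"method": "step_arm", "body": {"steps": [[0, 0, 0, 0, 0, -10, 0.05], [0, 0, 0, 0, 0, -30, 0.05], [0, 0, 0, 0, 0, -45, 0.05], [0, 0, 0, 0, 0, -35, 0.05], [0, 0, 0, -20, -13, 0, 0.05], [0, 0, 0, -35, -23, 0, 0.05], [0, 0, 0, -45, -29, 0, 0.05], [0, 0, 0, -45, -29, 0, 0.05]]}}

```text
time_s: 19.45
ee_pos: [559.4, 119.8, 164.5]
ee_rot: [-180.0, -0.0, 148.0]
force: [0.6, 0.2, -0.5]
gripper_width: 14.1
gripper_force: 40.0
```

>>> {"method": "step_arm", "body": {"steps": [[0, 0, 0, -45, -29, 0, 0.05], [0, 0, 0, -45, -29, 0, 0.05], [0, 0, 0, -45, -29, 0, 0.05], [0, 0, 0, -30, -20, 0, 0.05], [0, 0, 0, -18, -13, 0, 0.05], [0, 0, -7.4, 0, 0, 0, 0.05], [0, 0, 0, 0, 0, 0, 0.05], [0, 0, 0, 0, 0, 0, 0.05]]}}

```text
time_s: 20.45
ee_pos: [650.4, -76.9, 164.5]
ee_rot: [180.0, -0.0, 155.3]
force: [0.1, 0.7, -2.0]
gripper_width: 13.5
gripper_force: 40.0
```

Run:
```python
from h import *
f=wshot('w6'); print(f['ee_pos'],f['ee_rot'],wcam(f)[:3,3],state()['qpos'])
cv2.imwrite('pics/w6b.png',cv2.resize(f['image'],(800,600),interpolation=2))
```

```text
[650.4259422  -76.93164269 164.48401128] [ 1.79998709e+02 -2.12208371e-02  1.55324927e+02] [574.14515786 -42.23851696 335.17503558] [-7.75317556e+00  2.73153091e+01  8.26266698e+01  4.78688519e-03
  7.00690563e+01 -7.31016426e+01]
```

View pics/w6b.png

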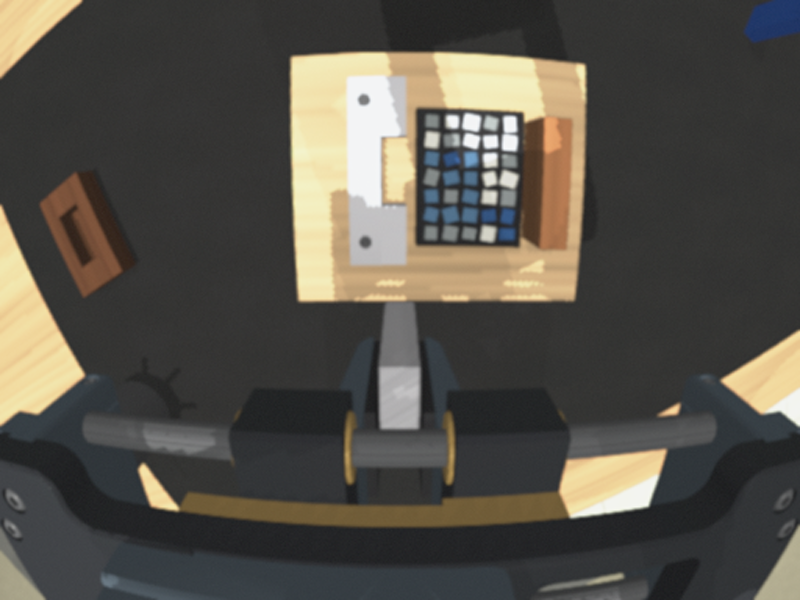

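The camera is now nearly above the notch. Rail at (347–406, 76–264), notch at (382–406, 137–204), tile at (416–523, 108–246), held spacer's top at (379–420, 366–430).

Run:
```python
from h import *
f=load('w6'); g=cv2.cvtColor(f['image'],cv2.COLOR_BGR2GRAY); k=1/1.5625
th=np.radians(f['ee_rot'][2]); ex=np.array([np.cos(th),np.sin(th)]); ty=np.array([ex[1],-ex[0]])
def E(n,a,b,z,**kw):
    P=edge(f,g,np.array(a)*k,np.array(b)*k,z,**kw); v,_,an=fit(P); r=P-f['ee_pos'][:2]
    print(n,'ang',round((float(an)-f['ee_rot'][2]+45)%90-45,2),'tx',np.median(r@ex).round(2),'ty',np.median(r@ty).round(2),len(P))
E('jig +y',(586,66),(575,299),24);E('jig -y',(291,58),(298,299),24);E('jig far',(292,56),(584,63),24);E('jig near',(300,301),(574,301),24)
E('rail far',(349,76),(404,76),44,half=2.5);E('rail near',(352,264),(404,265),44,half=2.5)
E('notch far',(385,137),(403,137),44,half=2.5);E('notch near',(385,205),(403,205),44,half=2.5)
E('notch back',(381,140),(382,202),44,half=2.5);E('rail +y a',(407,78),(407,134),44,half=2.5);E('rail +y b',(407,208),(407,263),44,half=2.5)
E('tile -y',(416,110),(416,244),38,half=2.5);E('tile +y',(524,112),(520,244),38,half=2.5);E('tile far',(418,108),(522,111),38,half=2.5)
E('stop -y top',(545,118),(540,247),69,half=3);E('stop +y top',(572,120),(567,248),69,half=3)
z=f['ee_pos'][2]+30.6
E('sp L',(379,370),(379,410),z,half=3);E('sp R',(420,370),(420,410),z,half=3);E('sp end',(382,366),(417,366),z,half=3)
E('sp L foot',(386,304),(385,320),z-70,half=3)
E('sp foot',(388,304),(414,304),z-75,half=3)
```

```text
jig +y ang 0.06 tx 74.89 ty 128.35 25
jig -y ang 0.16 tx 74.85 ty -72.8 25
jig far ang 0.06 tx 160.02 ty 25.6 25
jig near ang 0.08 tx -11.0 ty 26.33 25
rail far ang -1.64 tx 139.76 ty -15.12 23
rail near ang 0.44 tx 18.96 ty -13.8 25
notch far ang -3.05 tx 101.28 ty -3.3 25
notch near ang -0.14 tx 57.1 ty -3.4 25
notch back ang -0.07 tx 78.76 ty -11.86 25
rail +y a ang 0.57 tx 117.27 ty 3.74 21
rail +y b ang 0.0 tx 37.92 ty 4.02 25
tile -y ang 0.2 tx 74.8 ty 9.82 25
tile +y ang -0.42 tx 74.48 ty 78.91 24
tile far ang -0.01 tx 119.67 ty 44.56 25
stop -y top ang 0.04 tx 74.72 ty 83.44 25
stop +y top ang 0.05 tx 74.8 ty 101.11 25
sp L ang -0.31 tx 9.27 ty -7.51 25
sp R ang 1.0 tx 9.25 ty 6.67 25
sp end ang -0.05 tx 18.18 ty -0.18 25
sp L foot ang -7.44 tx 14.02 ty -7.7 25
sp foot ang -0.05 tx 18.17 ty 0.64 25
```

>>> {"method": "step_arm", "body": {"steps": [[0, 0, 0, 20, -0.9, 0, 0.05], [0, 0, 0, 25, 0, 0, 0.05], [0, 0, 0, 20, 0, 0, 0.05], [0, 0, 0, 14, 0, 0, 0.05], [0, 0, 0, 0, 0, 25, 0.05], [0, 0, 0, 0, 0, 25, 0.05], [0, 0, 0, 0, 0, 12, 0.05], [0, 0, 0, 0, 0, 4, 0.05]]}}

```text
time_s: 21.5
ee_pos: [578.5, -45.5, 98.0]
ee_rot: [-180.0, -0.0, 155.4]
force: [-0.4, 0.9, -1.1]
gripper_width: 13.9
gripper_force: 40.0
```

>>> {"method": "step_arm", "body": {"steps": [[0, 0, 0, 0, 0, 0, 0.05], [0, 0, 0, 0, 0, 4, 0.05], [0, 0, 0, 0, 0, 4, 0.05], [0, 0, 0, 0, 0, 4, 0.05], [0, 0, 0, 0, 0, 4, 0.05], [0, 0, 0, 0, 0, 4, 0.05], [0, 0, 0, 0, 0, 4, 0.05], [0, 0, 0, 0, 0, 0, 0.05]]}}

```text
time_s: 22.5
ee_pos: [578.2, -45.5, 74.0]
ee_rot: [-180.0, -0.0, 155.4]
force: [-1.1, 0.3, -2.3]
gripper_width: 13.6
gripper_force: 40.0
```

>>> {"method": "step_arm", "body": {"steps": [[0, 0, 0, 0, 0, 2, 0.05], [0, 0, 0, 0, 0, 1.5, 0.05], [0, 0, 0, 0, 0, 0, 0.05], [0, 0, 0, 0, 1, 0, 0.05], [0, 0, 0, 0, 1, 0, 0.05], [0, 0, 0, 0, 1, 0, 0.05], [0, 0, 0, 0, 1, 0, 0.05], [0, 0, 0, 0, 0, 0, 0.05]]}}

```text
time_s: 23.5
ee_pos: [580.2, -41.8, 70.9]
ee_rot: [-180.0, 0.0, 155.4]
force: [-0.0, 1.0, -0.9]
gripper_width: 13.5
gripper_force: 40.0
```

>>> {"method": "step_arm", "body": {"steps": [[0, 0, 0, 0, 0.7, 0, 0.05], [0, 0, 0, 0, 0.7, 0, 0.05], [0, 0, 0, 0, 0.6, 0, 0.05], [0, 0, 0, 0, 0.5, 0, 0.05], [0, 0, 0, 0, 0.5, 0, 0.05], [0, 0, 0, 0, 0, 0, 0.05], [0, 0, 0, 0, 0, 0, 0.05], [0, 0, 0, 0, 0, 0, 0.05]]}}

```text
time_s: 24.5
ee_pos: [581.4, -39.2, 70.9]
ee_rot: [-180.0, -0.0, 155.4]
force: [0.1, -0.9, -0.9]
gripper_width: 14.1
gripper_force: 40.0
```

>>> {"method": "step_arm", "body": {"steps": [[0, 0, 0, 0, 0.4, 0, 0.05], [0, 0, 0, 0, 0.4, 0, 0.05], [0, 0, 0, 0, 0.3, 0, 0.05], [0, 0, 0, 0, 0.3, 0, 0.05], [0, 0, 0, 0, 0.1, 0, 0.05], [0, 0, 0, 0, 0, 0, 0.05], [0, 0, 0, 0, 0, 0, 0.05], [0, 0, 0, 0, 0, 0, 0.05]]}}

```text
time_s: 25.5
ee_pos: [582.0, -37.9, 71.0]
ee_rot: [-180.0, 0.0, 155.4]
force: [-0.7, -0.2, -1.0]
gripper_width: 13.7
gripper_force: 40.0
```

Run:
```python
from h import *
f=wshot('w7'); s=state(); print(s['ee_pos'],s['force'],s['torque'])
cv2.imwrite('pics/w7b.png',cv2.resize(f['image'][:300,120:520],(800,600),interpolation=2))
```

```text
[582.04313464 -37.86751505  70.95781116] [-1.56363776 -1.39166403 -0.79880069] [-0.1991645  -0.01398749  0.03806919]
```

View pics/w7b.png

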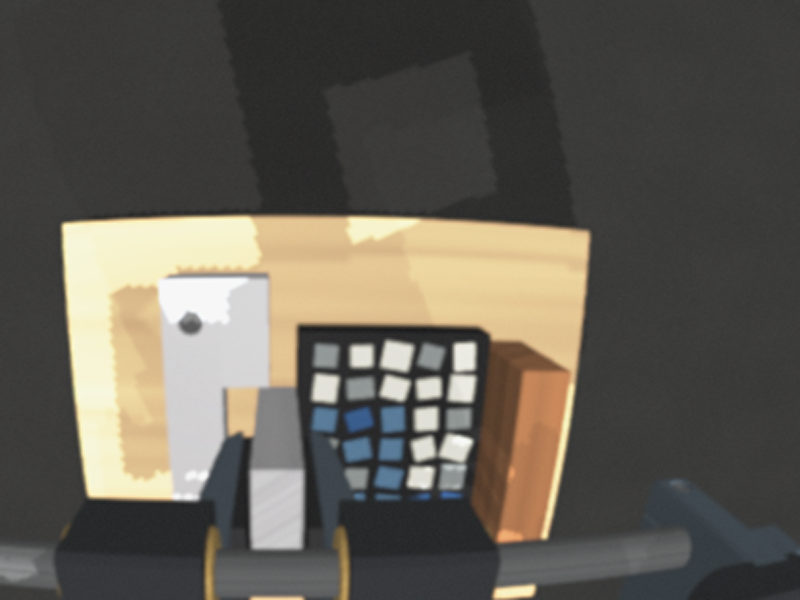

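The spacer stands in the notch with the tile close to flush: tile edge at x≈488, stop face at ≈490. I'll keep pushing in small increments until the force builds.

>>> {"method": "step_arm", "body": {"steps": [[0, 0, 0, 0, 0.2, 0, 0.05], [0, 0, 0, 0, 0.2, 0, 0.05], [0, 0, 0, 0, 0.2, 0, 0.05], [0, 0, 0, 0, 0.2, 0, 0.05], [0, 0, 0, 0, 0, 0, 0.05], [0, 0, 0, 0, 0, 0, 0.05], [0, 0, 0, 0, 0, 0, 0.05], [0, 0, 0, 0, 0, 0, 0.05]]}}

```text
time_s: 26.55
ee_pos: [582.3, -37.1, 70.9]
ee_rot: [-180.0, 0.0, 155.4]
force: [-0.7, -1.8, -1.0]
gripper_width: 13.9
gripper_force: 40.0
```

```bash
cat > fr.py <<'E'
from h import *
F=[];T=[]
for i in range(5):
    grab_frame('top'); s=state(); F.append(s['force']);T.append(s['torque'])
F=np.mean(F,0);T=np.mean(T,0); print(s['time_s'],s['ee_pos'].round(2),F.round(2),T.round(3),'along jig +y',(F@[.4163,.9092,0]).round(2), s['ee_rot'].round(2))
E
python3 fr.py
```

```text
26.8 [582.36 -37.08  70.96] [-0.83 -1.07 -0.66] [-0.25   0.012 -0.005] along jig +y -1.32 [-180.      0.    155.38]
```

>>> {"method": "step_arm", "body": {"steps": [[0, 0, 0, 0, 0.2, 0, 0.05], [0, 0, 0, 0, 0.2, 0, 0.05], [0, 0, 0, 0, 0.2, 0, 0.05], [0, 0, 0, 0, 0.2, 0, 0.05], [0, 0, 0, 0, 0, 0, 0.05], [0, 0, 0, 0, 0, 0, 0.05], [0, 0, 0, 0, 0, 0, 0.05], [0, 0, 0, 0, 0, 0, 0.05]]}}

```text
time_s: 27.8
ee_pos: [582.6, -36.6, 70.9]
ee_rot: [-180.0, 0.0, 155.4]
force: [-1.4, -3.8, -0.5]
gripper_width: 14.0
gripper_force: 40.0
```

```bash
python3 fr.py
```

```text
28.05 [582.6  -36.59  70.95] [-1.94 -4.78 -0.32] [-0.978  0.292 -0.007] along jig +y -5.15 [-179.97    0.    155.39]
```

>>> {"method": "step_arm", "body": {"steps": [[0, 0, 0, 0, 0.2, 0, 0.05], [0, 0, 0, 0, 0.2, 0, 0.05], [0, 0, 0, 0, 0, 0, 0.05], [0, 0, 0, 0, 0, 0, 0.05], [0, 0, 0, 0, 0, 0, 0.05], [0, 0, 0, 0, 0, 0, 0.05], [0, 0, 0, 0, 0, 0, 0.05], [0, 0, 0, 0, 0, 0, 0.05]]}}

```text
time_s: 29.05
ee_pos: [582.6, -36.6, 71.0]
ee_rot: [-179.9, -0.0, 155.4]
force: [-2.5, -5.3, -0.1]
gripper_width: 13.7
gripper_force: 40.0
```

```bash
python3 fr.py
python3 - <<'E'
from h import *
f=wshot('w8')
cv2.imwrite('pics/w8b.png',cv2.resize(f['image'][100:300,200:466],(798,600),interpolation=2))
g=cv2.cvtColor(f['image'],cv2.COLOR_BGR2GRAY)
th=np.radians(f['ee_rot'][2]); ex=np.array([np.cos(th),np.sin(th)]); ty=np.array([ex[1],-ex[0]])
def E(n,a,b,z,**kw):
    c=lambda p:(120+p[0]/2,p[1]/2)
    P=edge(f,g,c(a),c(b),z,**kw); v,_,an=fit(P); r=P-f['ee_pos'][:2]
    print(n,'ang',round((float(an)-f['ee_rot'][2]+45)%90-45,2),'tx',np.median(r@ex).round(2),'ty',np.median(r@ty).round(2),len(P))
E('tile far',(303,327),(480,329),38,half=2.5); E('stop top -y',(523,372),(500,535),69,half=2.5); E('stop top +y',(569,375),(546,535),69,half=2.5)
E('tile -y',(298,330),(300,430),38,half=2.5);E('jig +y',(589,235),(565,390),24)
E
```

```text
29.3 [582.63 -36.56  70.94] [-2.07 -5.91  0.32] [-1.198  0.363  0.003] along jig +y -6.24 [-179.93   -0.    155.4 ]
tile far ang 0.16 tx 43.68 ty 42.31 25
stop top -y ang 1.2 tx -0.86 ty 79.18 3
stop top +y ang 0.76 tx 19.74 ty 96.49 11
tile -y ang 1.43 tx 19.65 ty 11.16 15
jig +y ang -1.83 tx 46.23 ty 119.93 23
```

View pics/w8b.png

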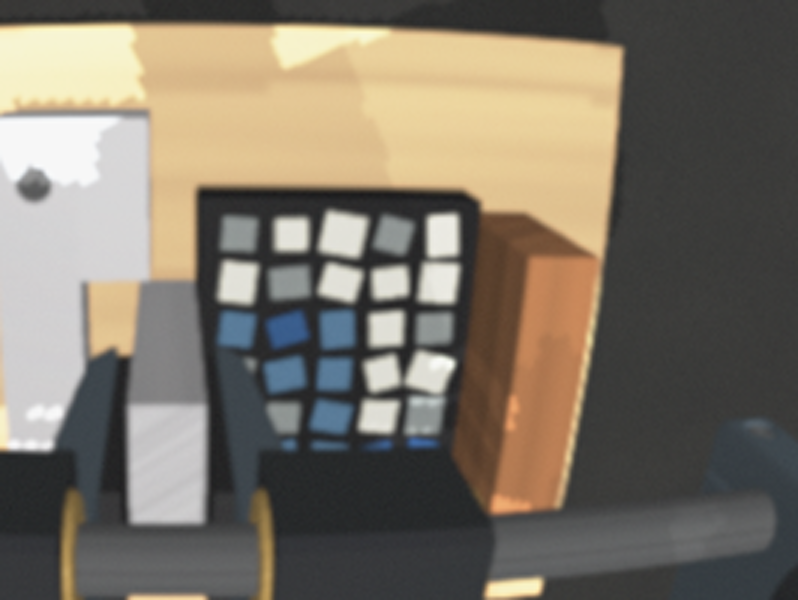

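The tile's far edge now meets the stop's face along the visible length, and the fingers sit above the tile, touching neither tile nor stop. I'll add a little push for margin.

>>> {"method": "step_arm", "body": {"steps": [[0, 0, 0, 0, 0.3, 0, 0.05], [0, 0, 0, 0, 0.3, 0, 0.05], [0, 0, 0, 0, 0, 0, 0.05], [0, 0, 0, 0, 0, 0, 0.05], [0, 0, 0, 0, 0, 0, 0.05], [0, 0, 0, 0, 0, 0, 0.05], [0, 0, 0, 0, 0, 0, 0.05], [0, 0, 0, 0, 0, 0, 0.05]]}}

```text
time_s: 30.35
ee_pos: [582.7, -36.5, 71.0]
ee_rot: [-179.9, -0.0, 155.4]
force: [-3.4, -7.1, 1.6]
gripper_width: 13.5
gripper_force: 40.0
```

```bash
python3 fr.py
```

```text
30.6 [582.67 -36.5   70.97] [-2.63 -7.38  0.87] [-1.5    0.464 -0.017] along jig +y -7.8 [-179.88   -0.    155.41]
```

Steady push of about 8 N, so I'm handing the job in.

```bash
python3 -c "
from workcell import *
print(job_done())"
```

```text
the job is handed in; nothing more can be done
None
```

I handed the job in at about 31 s: the stop bar is home in the socket and the tile looks flush against it. The gripped spacer stands in the notch, pushing the tile with about 8 N. The hand-in returned no verdict, so I don't know whether it passed.

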